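Close up the row of tiles on the ware board

ROBOT

A 7-joint arm with a two-finger parallel gripper is mounted at the origin on the work surface. World frame = base frame: x ahead of the robot, y to its left, z up, the work surface at z = 0. Lengths are in m, angles in degrees, forces in N, time in s.
With the tool pointing down it reaches from about 0.425 to 0.875 m from the base axis. Payload 8.4 kg.
Tool frame: the origin (TCP) lies on the centre line of the jaws, within the pads' length; the fingertips stand 17 mm ahead of it and the grasp point (between the pads) lies 2 mm behind it; z points along the fingers, y is the line along which they close (so a half turn about z gives the same grasp; the last joint's range is limited). The gripper opens to 87 mm and grips with 3 to 60 N. Pads are 19 mm wide; open, the fingers measure 117 mm over their backs; the gripper's body (75 mm by 190 mm) begins 51 mm behind the grasp point.
Start: joints at [59.691, 19.091, 2.286, 83.961, -0.768, 76.965, -3.352], TCP at [0.271, -0.591, 0.24] pointing down, gripper open.
Joint ranges: [-147.57, 147.57], [-21.85, 119.76], [-74.77, 79.35], [14.55, 137.4], [-85.83, 265.84], [4.83, 119.75], [-152.11, 152.11]. Speed limits (degrees/s): [127.2, 127.2, 159.86, 159.86, 180, 180, 180].

INTERFACE

Orientations are given as [roll, pitch, yaw] about the fixed x, y, z axes, in that order (R = Rz(yaw) Ry(pitch) Rx(roll)).
In Python, from plant import observe, grab_frame, finish_job gives the robot as it stands. The module is installed in compiled form; this text tells all that it offers.
- The arm moves only by the tool apply_moves, never from a script. Its argument "motion" is a list that holds one entry, the list of rows, each a list of 4 numbers: the shift along the tool's x, y, z in m, then the turn about the tool's z in degrees. A call has 1 to 10 rows; each row shifts and turns the commanded pose from where the row before left it, along the tool's axes as they then stand; what a row does not reach is not made up. A row lasts 1/8 s, in which the tool goes at most 62.5 mm and 10.7 degrees, less where a joint would pass 70% of its speed; a pose out of reach is approached as far as the arm can. A call is refused whole if a number of a shift passes 0.0625 or a number of a turn 10.7, either way. A call with a gripper value outside its range is refused whole. "jaw" is the finger opening in m, from 0 to 0.087, set as the call begins (left out, the last holds). The fingers move at their own pace and stop on an object; "grip_force" is the grip in N (left out, the last holds). Time passes only in rows, so rows that do not move let the fingers close. It gives the time, the measured TCP pose, the force, the opening and the grip force at its end, in the units of the state.
- observe(): the state, without advancing time (a new reading comes with each control period).
- grab_frame(name): name is "scene" or "top"; returns a dict with "image" (480x640x3 uint8, red, green, blue), "fx", "fy", "cx", "cy" (pixels), "R" (3x3) and "t" (3): a world point X has camera coordinates R X + t. Camera axes: x right, y down, z forward; pixel columns grow to the right and rows downward; lengths in m; the calibration is good to about 2 mm. A picture is of the moment at which its call begins. There is no depth.
- finish_job(): hands the job in; it is judged then, once.
The state is a dict: "clock": time; "qpos": joint angles; "qd": joint speeds; "tau": joint torques, N m; "tool_pos": TCP position; "eef_rot": TCP orientation; "contact_force": force on the tool from outside, world axes, zero at the start; "moment": the same for the moment, N m; "gripper_width": finger opening in m; "grip_force": force on a finger pad.
Only numpy, scipy, OpenCV 4.12 (cv2) and the standard library are available. Lean on these libraries where they do the work, as an engineer would, in place of code of your own. Each camera call takes 0.05 s, during which the arm holds its last target. There are 200 camera calls.

TASK

Close up the row on the ware board: with the fingertips, push the loose tile that lies in front of the row along the board until its far edge is flush against the back batten and its side is snug and square against the side of the tile already sitting in the corner. Only push it, never lift or tip it, and leave the corner tile, the plaster mould, the jug and the cup where they are; finish with the hand clear.

Things in the scene. Friction and masses are not known exactly. Their poses are not given: they have to be found in the camera images.
- board: Fixed wooden ware board 300 (x) x 560 (y) x 18 mm. Origin: centre of underside; x points away from the robot to the back batten, y along it; top at z = 18 mm. Batten along the far edge, 30 mm tall above the board, its near face at x = +120 mm. Two end cheeks, 30 mm tall, x = +10 to +120, inner faces at y = +-262 mm. Yaw varies within 0.12 rad.
- loose_tile: Loose square terracotta tile 100 x 100 x 20 mm, raised border and rosette 3 to 4 mm above its top; 0.3 to 0.55 kg, dry friction. Origin: centre of underside, x and y parallel to its edges. Starts flat on the board near the middle, in front of the row, turned up to 0.35 rad from the board. Home: origin at board x = +70 mm, 100 mm along board y from the set tile's.
- set_tile: The corner tile: a tile like the loose one (100 x 100 x 20 mm, origin at centre of underside), not fixed, lying in the left or right back corner of the board (varies), within 2 mm of the batten and of the end cheek, which back it up.
- mould: White plaster press mould, 100 x 100 x 45 mm block with a shallow square recess in its top, loose, in the other back corner of the board. Origin: centre of its underside. Leave it where it is. Free length of the batten between mould and set tile: 320 mm, including the 100 mm that the tile takes.
- jug: Terracotta jug, 145 mm tall, 74 mm across, narrow neck and a small loop handle (reaching 47 mm from the axis), standing on a front corner of the board (which one varies). Origin: centre of its underside. Leave it standing where it is.
- cup: Terracotta cup without handle, 80 mm tall, 68 mm across at the rim, standing on the other front corner of the board. Origin: centre of its underside. Leave it standing where it is.
Mind the look-alikes: they are no part of the job. What is shaped like the loose_tile but green is not meant.

How it is judged (in metres and radians):
At the end, for the whole second after the job is handed in: Loose tile flat and at rest on the board, far edge within 5 mm of the back batten, side within 5 mm of the set tile, square within 0.05 rad; set tile within 12 mm of its start, still at the batten; mould, jug and cup upright, within 20 mm of their starts (x of loose_tile in the frame of board between 0.065 and 0.075 m and horizontal distance between loose_tile and set_tile below 0.105 m and (angle between the x axis of loose_tile and the x axis of board, either way round below 0.05 rad or angle between the x axis of loose_tile and the y axis of board, either way round below 0.05 rad) and z of loose_tile in the frame of board below 0.022 m and angle between loose_tile's own z axis and vertical below 0.05 rad and linear speed of loose_tile below 0.01 m/s and x of set_tile in the frame of board above 0.062 m and distance of set_tile from where it was at the start of the episode below 0.012 m and distance of each of mould, jug, cup from where it was at the start of the episode below 0.02 m and angle between each of mould, jug, cup's own z axis and vertical below 0.1 rad); the robot touches nothing.
It fails at once if the loose tile is lifted more than 10 mm off the board or tipped more than 0.15 rad (z of loose_tile in the frame of board above 0.028 m or angle between loose_tile's own z axis and vertical above 0.15 rad).
It fails at once if the set tile is lifted more than 10 mm, tipped or shoved more than 15 mm out of its corner (z of set_tile in the frame of board above 0.028 m or angle between set_tile's own z axis and vertical above 0.15 rad or distance of set_tile from where it was at the start of the episode above 0.015 m).
It fails at once if the mould, jug or cup is moved more than 20 mm or tipped more than 0.25 rad (distance of any of mould, jug, cup from where it was at the start of the episode above 0.02 m or angle between any of mould, jug, cup's own z axis and vertical above 0.25 rad).
It also fails if it takes over 48 s, if anything falls off the work surface, if the arm or the gripper's body presses on something with over 40 N, if the wrist force passes 120 N, or if a joint passes its speed limit or range.

## Working session

There is one attempt and no reset: what is moved stays moved. The work goes in short steps, Python scripts to look and compute and a tool call to move; the robot and the scene stay as the last step left them, time stands still between calls to the robot, and variables do not carry over. Pictures are saved under pics/ and viewed, at most 10 in all, crops included, and the job is handed in when it is done.

Besides the shell and the picture viewer there is one more tool, called after "Call:" as a command line: name --argument value ..., lists and objects as JSON in quotes. apply_moves: Moves the arm, as the interface text tells. Its arguments: {"type":"object","properties":{"motion":{"type":"array","items":{"type":"array","items":{"type":"array","items":{"type":"number"}}}},"jaw":{"type":"number"},"grip_force":{"type":"number"}},"required":["motion"]}

```bash
mkdir -p pics; python3 - <<'E'
from plant import *
import cv2,pickle
for n in("top","scene"):
    f=grab_frame(n); pickle.dump(f,open(n+".pkl","wb")); cv2.imwrite(f"pics/{n}0.png",f["image"][:,:,::-1]); print(n,f["fx"],f["fy"],f["cx"],f["cy"],f["R"],f["t"])
s=observe();print(s["tool_pos"],s["eef_rot"],s["clock"],s["contact_force"],s["gripper_width"])
E
```

```text
top 465.1702230364175 465.1702230364175 323.0247758452749 242.2236313108034 [[-0.00605069 -0.99997917  0.00224834]
 [-0.98740267  0.00561906 -0.15812778]
 [ 0.15811185 -0.0031768  -0.9874161 ]] [-0.00184786  0.5207897   0.66746685]
scene 452.3226508170401 452.3226508170401 326.96409857102606 239.57943630808052 [[-0.83728276  0.54665075  0.01142491]
 [ 0.42015517  0.65662521 -0.62634891]
 [-0.34989599 -0.51963091 -0.77945912]] [ 0.42822811 -0.21845699  1.08869049]
[ 0.27067398 -0.59052401  0.23874281] [-1.79914658e+02  4.70238640e-03  2.46263838e+01] 0.1 [-0.39413927  0.30218009 -0.05939579] 0.08732308443243403
```

View pics/top0.png

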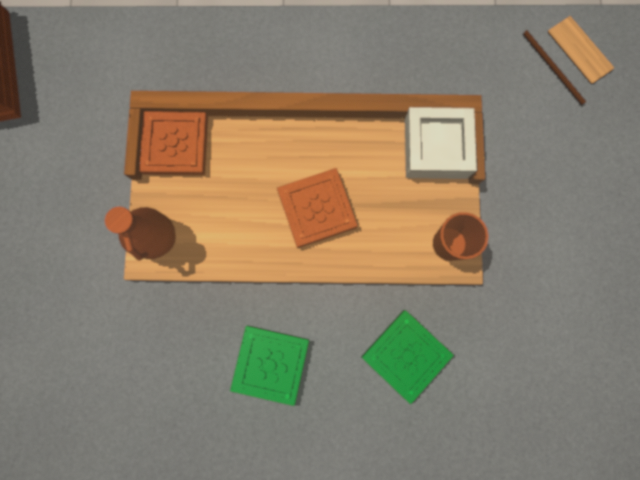

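View pics/scene0.png

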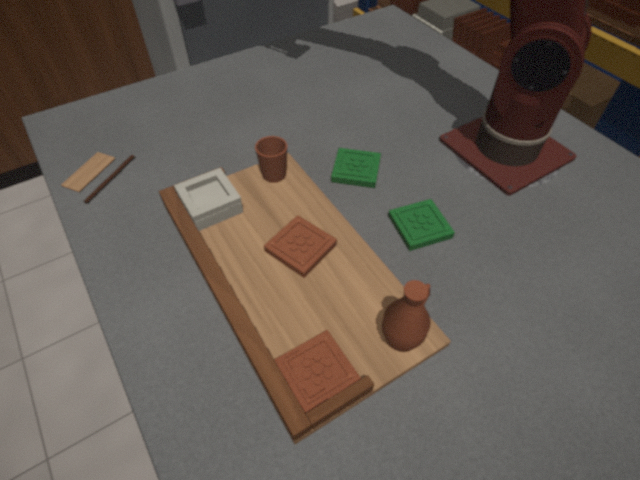

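The top view shows the set tile at about (175,142), the back left (+y) corner. The loose tile is at (318,208), the jug at (140,230), the cup at (463,237) and the mould at (441,142). Next I'll measure the tiles and the board.

```bash
cat > h.py <<'E'
import numpy as np,cv2
def ray(f,uv,z):
    uv=np.atleast_2d(uv).astype(float); R=np.array(f["R"]);t=np.array(f["t"])
    d=np.c_[(uv[:,0]-f["cx"])/f["fx"],(uv[:,1]-f["cy"])/f["fy"],np.ones(len(uv))]@R
    c=-R.T@t
    return (c+d*((z-c[2])/d[:,2])[:,None])
def tiles(f,z=0.040):
    hsv=cv2.cvtColor(f["image"],cv2.COLOR_RGB2HSV)
    m=cv2.inRange(hsv,(0,140,110),(11,255,255))
    m=cv2.morphologyEx(m,cv2.MORPH_CLOSE,np.ones((5,5)))
    m=cv2.morphologyEx(m,cv2.MORPH_OPEN,np.ones((5,5)))
    cs,_=cv2.findContours(m,cv2.RETR_EXTERNAL,cv2.CHAIN_APPROX_NONE)
    out=[]
    for c in cs:
        if cv2.contourArea(c)<2500: continue
        p=ray(f,c[:,0,:],z)[:,:2]
        r=cv2.minAreaRect((p*1000).astype(np.float32))
        out.append((np.round(r[0],1),np.round(r[1],1),round(r[2],2)))
    return out,m
E
python3 - <<'E'
from h import *
import pickle
f=pickle.load(open("top.pkl","rb"))
o,m=tiles(f)
for x in o:print(x)
hsv=cv2.cvtColor(f["image"],cv2.COLOR_RGB2HSV)
for p in[(318,190),(150,120),(255,200),(250,103),(135,150),(355,225),(345,238)]:print(p,hsv[p[1],p[0]])
print("board front corners",ray(f,[(125,278),(482,284)],.018).round(3))
print("batten near top edge",ray(f,[(215,111),(400,115)],.048).round(3), "batten foot",ray(f,[(215,117),(400,121)],.018).round(3))
print("cheek inner top",ray(f,[(138,172),(475,179)],.048).round(3))
print("batten back ends top",ray(f,[(131,92),(482,96)],.048).round(3))
cv2.imwrite("pics/z.png",cv2.resize(np.hstack([f["image"][85:295,100:500,::-1],]),(800,420),interpolation=cv2.INTER_CUBIC))
cv2.imwrite("pics/m.png",m)
E
```

```text
(array([576.1,   3.7]), array([98.4, 97.8]), 18.77)
(array([684.1, 232.3]), array([100.5, 101.4]), 89.37)
(318, 190) [ 11 179 191]
(150, 120) [ 10 174 177]
(255, 200) [ 15 141 210]
(250, 103) [ 14 166 160]
(135, 150) [ 14 166 138]
(355, 225) [ 11 173 171]
(345, 238) [ 16 140 216]
board front corners [[ 0.47   0.303  0.018]
 [ 0.457 -0.252  0.018]]
batten near top edge [[ 0.731  0.165  0.048]
 [ 0.723 -0.128  0.048]] batten foot [[ 0.734  0.171  0.018]
 [ 0.726 -0.133  0.018]]
cheek inner top [[ 0.631  0.28   0.048]
 [ 0.617 -0.24   0.048]]
batten back ends top [[ 0.763  0.299  0.048]
 [ 0.754 -0.259  0.048]]
```

View pics/z.png

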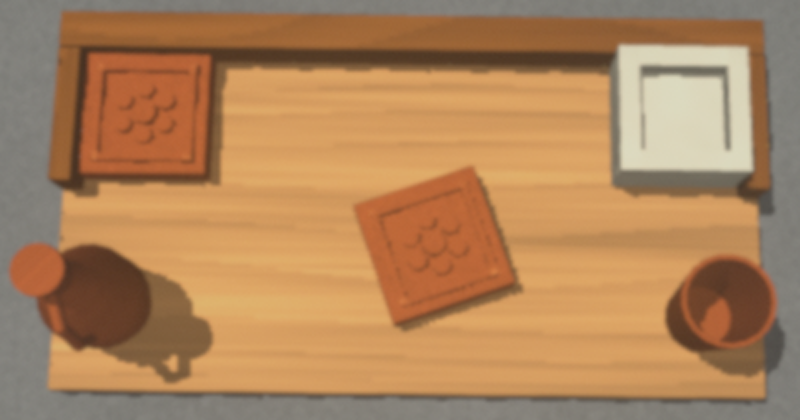

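The board yaw is about -1.3° and the set tile sits at (0.684, 0.232). The loose tile is at (0.576, 0.004), turned +18.8°, so its home is about (0.682, 0.132). I'll approach in front of it, aligned to its edge, and use the spread fingers as a two-point pusher.

Call:
apply_moves --motion '[[[0.03, -0.028, 0, 0], [0.045, -0.042, 0, 0], [0.045, -0.042, 0, 0], [0.045, -0.042, 0, 0], [0.045, -0.042, 0, 0], [0.045, -0.042, 0, 0], [0.045, -0.042, 0, 0], [0.045, -0.042, 0, 0], [0.045, -0.042, 0, 0], [0.045, -0.042, 0, 0]]]' --jaw 0.06

```text
clock: 1.35
tool_pos: [0.4974, -0.0387, 0.2395]
eef_rot: [180.0, -0.0, 24.6]
contact_force: [1.1, -1.0, 0.4]
gripper_width: 0.06
grip_force: 0.0
```

Call:
apply_moves --motion '[[[0.015, -0.014, 0.02, 5.8], [0, 0, 0.05, 0], [0, 0, 0.05, 0], [0, 0, 0.04, 0], [0, 0, 0.025, 0], [0, 0, 0.013, 0], [0, 0, 0, 0]]]'

```text
clock: 2.22
tool_pos: [0.5045, -0.0215, 0.0411]
eef_rot: [-180.0, 0.1, 18.8]
contact_force: [-0.9, -0.8, 0.1]
gripper_width: 0.0598
grip_force: 0.0
```

```bash
python3 - <<'E'
from plant import *
import cv2
s=observe();print(s["tool_pos"],s["eef_rot"],s["qpos"].round(1) if hasattr(s["qpos"],"round") else s["qpos"],s["contact_force"])
f=grab_frame("scene");cv2.imwrite("pics/s1.png",f["image"][100:420,150:500,::-1])
E
```

```text
[ 0.50448106 -0.021494    0.04112001] [-1.79958857e+02  6.81621327e-02  1.88284210e+01] [ 21.3  16.3 -26.6 114.7   9.3  51.2 -81.5] [-0.92666609 -0.77648035  0.13374343]
```

View pics/s1.png

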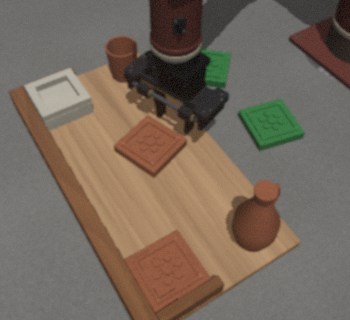

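The fingers stand in front of the loose tile, parallel to its near edge. I'll push forward and turn it square at the same time.

Call:
apply_moves --motion '[[[0.007, 0, 0, 0], [0.007, 0, 0, 0], [0.006, 0, 0, 0], [0.006, -0.0016, 0, 1.5], [0.006, -0.0016, 0, 1.5], [0.006, -0.0016, 0, 1.5], [0.006, -0.0016, 0, 1.5], [0.006, -0.0016, 0, 1.5], [0.006, -0.0016, 0, 1.5], [0.006, -0.0016, 0, 1.5]]]'

```text
clock: 3.52
tool_pos: [0.5621, 0.0064, 0.0415]
eef_rot: [-180.0, -0.0, 8.2]
contact_force: [-3.1, -0.5, 1.7]
gripper_width: 0.0599
grip_force: 1.7
```

Call:
apply_moves --motion '[[[0.006, -0.0016, 0, 1.5], [0.006, -0.0016, 0, 1.5], [0.006, -0.0016, 0, 1.5], [0.006, -0.0016, 0, 1.5], [0.006, -0.0016, 0, 1.5], [0.006, -0.0016, 0, 1.5], [0.005, 0, 0, 0.6], [0, 0, 0, 0]]]'

```text
clock: 4.53
tool_pos: [0.6026, 0.0185, 0.0417]
eef_rot: [-180.0, -0.1, -1.3]
contact_force: [0.1, -0.5, -0.5]
gripper_width: 0.06
grip_force: 0.0
```

```bash
python3 - <<'E'
from plant import *
import cv2
from h import *
s=observe();print(s["tool_pos"],s["eef_rot"],s["qpos"],s["contact_force"])
f=grab_frame("top");cv2.imwrite("pics/t2.png",cv2.resize(f["image"][85:295,100:500,::-1],(800,420)))
print(tiles(f)[0])
E
```

```text
[0.60263677 0.01847106 0.04166547] [-1.79986383e+02 -6.88812195e-02 -1.28456628e+00] [  11.95487041   25.55871276  -22.09981608  101.39460072   11.4017606
   55.17344994 -106.00676236] [ 0.10240929 -0.53514969 -0.49796862]
[(array([683.3, 231.8]), array([104.3, 105.8]), 88.73), (array([491.4, -60. ]), array([844.5, 323.3]), 26.22)]
```

View pics/t2.png

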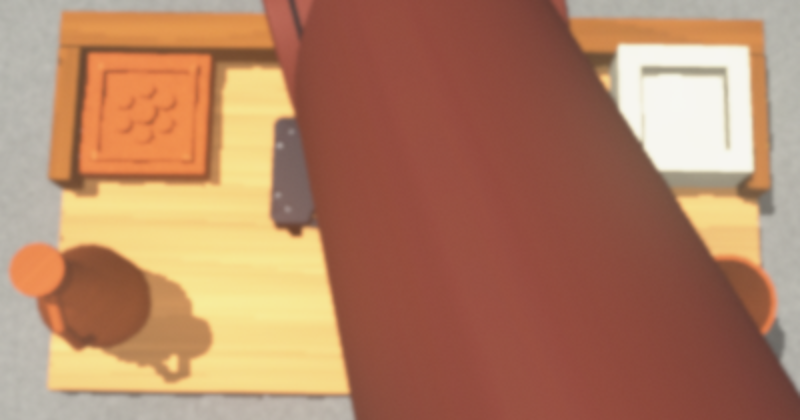

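Call:
apply_moves --motion '[[[0.006, 0, 0, 0], [0.006, 0, 0, 0], [0, 0, 0, 0], [-0.015, 0, 0, 0], [-0.02, 0, 0, 0], [0, 0, -0.05, 0], [0, 0, -0.04, 0], [0.05, 0.035, 0, 0], [0.046, 0.035, 0, 0], [0, 0.03, 0, 0]]]'

```text
clock: 5.82
tool_pos: [0.675, -0.085, 0.1308]
eef_rot: [-180.0, -0.1, -1.3]
contact_force: [0.4, -0.2, 0.0]
gripper_width: 0.06
grip_force: 0.0
```

Call:
apply_moves --motion '[[[0, 0, 0, -9], [0, 0, 0, -9], [0, 0, 0, -9], [0, 0, 0, -9], [0, 0, 0, -9], [0, 0, 0, -9], [0, 0, 0, -9], [0, 0, 0, -9], [0, 0, 0, -9], [0, 0, 0, -9]]]'

```text
clock: 7.08
tool_pos: [0.673, -0.0833, 0.1316]
eef_rot: [179.9, -0.0, 89.0]
contact_force: [0.3, -0.2, -0.1]
gripper_width: 0.0601
grip_force: 0.0
```

```bash
python3 - <<'E'
from plant import *
import cv2
from h import *
s=observe();print(s["tool_pos"],s["eef_rot"],s["qpos"],s["contact_force"])
for n in("scene","top"):
    f=grab_frame(n);cv2.imwrite(f"pics/{n}3.png",f["image"][:,:,::-1])
    print(n,tiles(f)[0])
a=cv2.imread("pics/scene3.png")[130:450,150:500];b=cv2.imread("pics/top3.png")[85:295,100:500]
b=cv2.resize(b,(450,236)); c=np.zeros((320,800,3),np.uint8);c[:,:350]=a;c[:236,350:]=b;cv2.imwrite("pics/c3.png",c)
E
```

```text
[ 0.67295022 -0.08332879  0.13164485] [ 1.79945366e+02 -2.09638679e-05  8.90083730e+01] [ 29.66869756  31.03818448 -36.82329597  85.30813189  19.20483065
  69.99205194 -10.7831457 ] [ 0.32504757 -0.18267537 -0.07396101]
scene [(array([685.9, 236.4]), array([95.6, 97.6]), 88.74)]
top [(array([675.6,  18.9]), array([ 97.4, 102.6]), 89.71), (array([683.7, 232. ]), array([102.9, 104.7]), 88.92), (array([ 697.1, -379. ]), array([257.4, 492.8]), 83.51)]
```

View pics/c3.png

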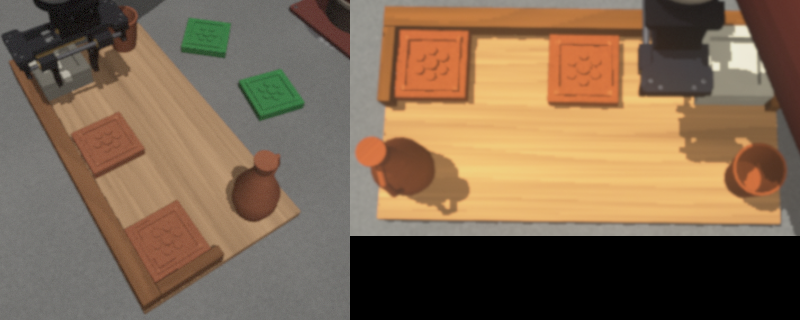

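The tile is at (0.6756, 0.0189), square and about 4 mm short of the batten. The gripper is beyond it on the mould side, clear of the mould. I'll lower it and push along +y.

Call:
apply_moves --motion '[[[0, 0.002, 0.04, 0.3], [0, 0, 0.03, 0], [0, 0, 0.02, 0], [0.012, 0, 0, 0], [0.012, 0, 0, 0], [0.008, 0, 0, 0], [0.007, 0, 0, 0], [0.007, 0, 0, 0], [0.007, 0, 0, 0], [0.007, 0, 0, 0]]]'

```text
clock: 8.43
tool_pos: [0.6764, -0.0236, 0.0418]
eef_rot: [180.0, 0.0, 88.4]
contact_force: [0.4, -4.2, 3.3]
gripper_width: 0.0602
grip_force: 1.9
```

Call:
apply_moves --motion '[[[0.008, 0, 0, 0], [0.008, 0, 0, 0], [0.008, 0, 0, 0], [0.008, 0, 0, 0], [0.008, 0, 0, 0], [0.008, 0, 0, 0], [0.008, 0, 0, 0], [0.008, 0, 0, 0], [0.008, 0, 0, 0], [0.006, 0, 0, 0]]]'

```text
clock: 9.68
tool_pos: [0.6783, 0.0555, 0.0416]
eef_rot: [-180.0, -0.0, 88.4]
contact_force: [-0.3, -4.5, 2.7]
gripper_width: 0.06
grip_force: 2.0
```

```bash
python3 - <<'E'
from plant import *
import cv2
from h import *
s=observe();print(s["tool_pos"],s["eef_rot"],s["contact_force"])
for n in("scene","top"):
    f=grab_frame(n);cv2.imwrite(f"pics/{n}4.png",f["image"][:,:,::-1])
    print(n,tiles(f)[0])
a=cv2.imread("pics/scene4.png")[130:450,150:500];b=cv2.imread("pics/top4.png")[85:295,100:500]
b=cv2.resize(b,(450,236)); c=np.zeros((320,800,3),np.uint8);c[:,:350]=a;c[:236,350:]=b;cv2.imwrite("pics/c4.png",c)
E
```

```text
[0.67826987 0.05553115 0.04155728] [-1.79993292e+02 -1.26078737e-02  8.84447328e+01] [-0.26498691 -4.5207353   2.70569323]
scene [(array([686.4, 236.1]), array([95.2, 98.1]), 88.43), (array([680.9, 121.9]), array([104.5,  97.7]), 88.2)]
top [(array([ 312.7, -317.8]), array([318.5, 264.8]), 89.61), (array([671.1, -51.3]), array([674.4, 297.1]), 39.52)]
```

View pics/c4.png

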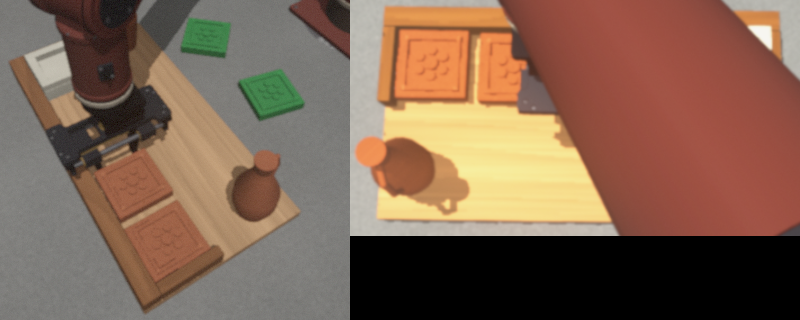

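The scene view shows about 15 mm left between the two tiles. I'll push slowly until they touch.

Call:
apply_moves --motion '[[[0.004, 0, 0, 0], [0.004, 0, 0, 0], [0.004, 0, 0, 0], [0.002, 0, 0, 0], [0.001, 0, 0, 0]]]'

```text
clock: 10.4
tool_pos: [0.6785, 0.0701, 0.0413]
eef_rot: [-180.0, -0.0, 88.4]
contact_force: [-0.1, -1.7, -1.0]
gripper_width: 0.0598
grip_force: 0.9
```

Call:
apply_moves --motion '[[[0.001, 0, 0, 0], [0.001, 0, 0, 0], [0.001, 0, 0, 0]]]'

```text
clock: 10.78
tool_pos: [0.6789, 0.0726, 0.0415]
eef_rot: [-180.0, 0.0, 88.4]
contact_force: [-0.5, -3.5, -0.4]
gripper_width: 0.0597
grip_force: 1.7
```

Call:
apply_moves --motion '[[[0.001, 0, 0, 0], [0.001, 0, 0, 0]]]'

```text
clock: 11.02
tool_pos: [0.6788, 0.0736, 0.0415]
eef_rot: [-180.0, 0.1, 88.4]
contact_force: [-1.6, -7.5, -0.2]
gripper_width: 0.0598
grip_force: 3.6
```

Call:
apply_moves --motion '[[[0.001, 0, 0, 0], [0, 0, 0, 0]]]'

```text
clock: 11.28
tool_pos: [0.6789, 0.0736, 0.0415]
eef_rot: [-180.0, 0.2, 88.4]
contact_force: [-0.9, -8.0, 1.3]
gripper_width: 0.0604
grip_force: 3.9
```

```bash
python3 - <<'E'
from plant import *
from h import *
s=observe();print(s["tool_pos"],s["contact_force"])
f=grab_frame("scene");cv2.imwrite("pics/s5.png",cv2.resize(f["image"][260:430,220:400,::-1],None,fx=3,fy=3,interpolation=cv2.INTER_CUBIC))
print(tiles(f)[0])
E
```

```text
[0.67886961 0.07357927 0.04149496] [-0.93439826 -8.00069413  1.33729388]
[(array([684. , 185.8]), array([198.7,  97.4]), 87.33)]
```

View pics/s5.png

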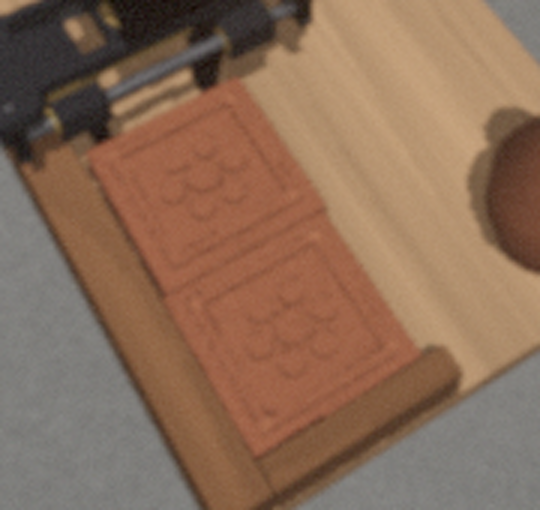

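The tiles are touching, with their seam running through about (245,250) in the crop, and a small gap remains at the batten. I'll back off, close the fingers and push from the front at the tile's middle, keeping this yaw so the body clears the jug.

Call:
apply_moves --motion '[[[-0.006, 0, 0, 0], [-0.01, 0, 0, 0], [0, 0, -0.045, 0], [0, 0, -0.045, 0], [0.035, -0.042, 0, 0], [0.035, -0.042, 0, 0], [0, 0, 0, 0]]]' --jaw 0.0

```text
clock: 12.2
tool_pos: [0.5936, 0.1364, 0.1324]
eef_rot: [180.0, -0.1, 88.8]
contact_force: [0.6, -0.6, -0.4]
gripper_width: 0.0024
grip_force: 0.0
```

```bash
python3 - <<'E'
from plant import *
from h import *
s=observe();print(s["tool_pos"],s["eef_rot"],s["gripper_width"],s["contact_force"])
f=grab_frame("scene");print(tiles(f)[0])
cv2.imwrite("pics/s6.png",cv2.resize(f["image"][180:430,200:460,::-1],None,fx=2.3,fy=2.3,interpolation=cv2.INTER_CUBIC))
E
```

```text
[0.59358824 0.13638396 0.13242102] [ 1.79993388e+02 -7.70423486e-02  8.88064626e+01] 0.002356474589298971 [ 0.55405831 -0.60943577 -0.39314937]
[(array([683.5, 187.8]), array([194.4,  97.9]), 87.31)]
```

View pics/s6.png

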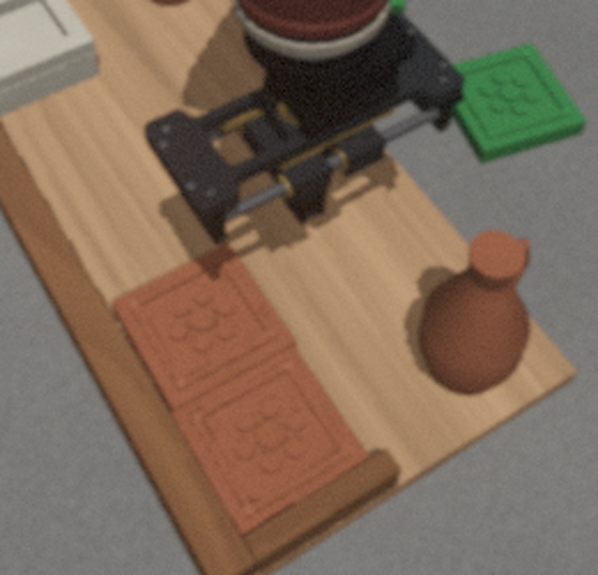

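The jug is well clear of the gripper body. I'll lower and push gently.

Call:
apply_moves --motion '[[[-0.005, 0, 0.04, 0], [0, 0, 0.035, 0], [0, 0, 0.016, 0], [0, 0.007, 0, 0], [0, 0.006, 0, 0], [0, 0.003, 0, 0]]]'

```text
clock: 13.0
tool_pos: [0.6138, 0.1268, 0.0419]
eef_rot: [179.9, -0.0, 88.4]
contact_force: [-0.2, -0.4, -0.0]
gripper_width: 0.0005
grip_force: 0.0
```

Call:
apply_moves --motion '[[[0, 0.002, 0, 0], [0, 0.002, 0, 0], [0, 0.001, 0, 0]]]'

```text
clock: 13.38
tool_pos: [0.6174, 0.1265, 0.0407]
eef_rot: [180.0, 0.0, 88.4]
contact_force: [-0.5, 0.5, 0.2]
gripper_width: 0.0003
grip_force: 0.0
```

Call:
apply_moves --motion '[[[0, 0.001, 0, 0], [0, 0.001, 0, 0], [0, 0.001, 0, 0]]]'

```text
clock: 13.75
tool_pos: [0.6196, 0.1264, 0.0404]
eef_rot: [-179.9, 0.0, 88.4]
contact_force: [-4.4, 0.6, 3.4]
gripper_width: 0.0005
grip_force: 2.0
```

Call:
apply_moves --motion '[[[0, 0.001, 0, 0], [0, 0.001, 0, 0]]]'

```text
clock: 14.0
tool_pos: [0.6221, 0.1264, 0.0404]
eef_rot: [-180.0, 0.0, 88.4]
contact_force: [-2.4, 1.0, 0.7]
gripper_width: -0.0001
grip_force: 1.3
```

Call:
apply_moves --motion '[[[0, 0.001, 0, 0], [0, 0.001, 0, 0]]]'

```text
clock: 14.25
tool_pos: [0.6237, 0.1263, 0.0404]
eef_rot: [-179.9, 0.0, 88.4]
contact_force: [-7.8, -0.5, 5.2]
gripper_width: 0.0006
grip_force: 3.8
```

Call:
apply_moves --motion '[[[0, 0.001, 0, 0], [0, 0, 0, 0]]]'

```text
clock: 14.5
tool_pos: [0.6238, 0.1263, 0.0404]
eef_rot: [-179.8, 0.1, 88.4]
contact_force: [-9.0, -0.8, 6.5]
gripper_width: 0.0003
grip_force: 4.9
```

It has stopped against the batten. I'll retreat and check.

Call:
apply_moves --motion '[[[0, -0.006, 0, 0], [0, -0.014, 0, 0], [0, 0, -0.06, 0], [0, 0, -0.06, 0], [0, 0, -0.05, 0], [-0.06, 0, 0, 0], [-0.06, 0, 0, 0], [-0.06, 0, 0, 0], [-0.06, 0, 0, 0], [-0.06, 0, 0, 0]]]'

```text
clock: 15.75
tool_pos: [0.5964, -0.1748, 0.2109]
eef_rot: [179.9, 0.0, 88.4]
contact_force: [1.9, -0.9, 0.3]
gripper_width: 0.0004
grip_force: 0.0
```

```bash
python3 - <<'E'
from plant import *
from h import *
s=observe();print(s["tool_pos"],s["contact_force"])
f=grab_frame("top");print(tiles(f)[0])
g=grab_frame("scene");print(tiles(g)[0])
A=cv2.resize(f["image"][85:185,115:275,::-1],None,fx=4.5,fy=4.5,interpolation=cv2.INTER_CUBIC)
cv2.imwrite("pics/t7.png",A)
E
```

```text
[ 0.59644299 -0.17480326  0.21087948] [ 1.85980794 -0.89399763  0.32594615]
[(array([683.1, 183.1]), array([200.7, 102.8]), 89.69)]
[(array([685.2, 187.2]), array([196.8,  99.7]), 88.29)]
```

View pics/t7.png

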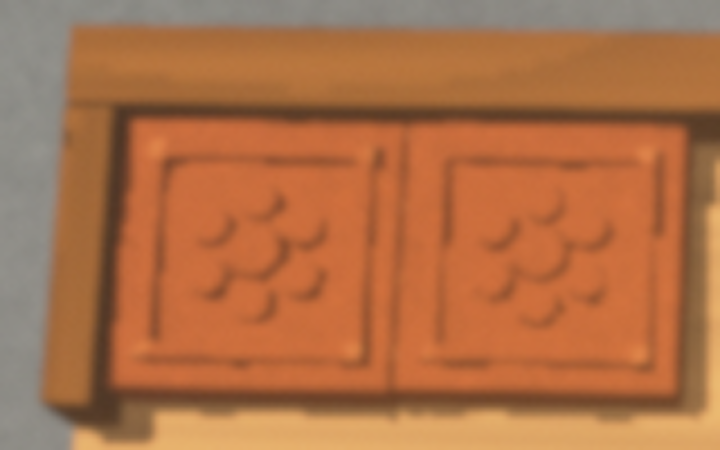

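The two tiles sit side by side with a hairline seam. Their far edges are level at the batten, and together they measure about 201 × 103 mm. The hand is clear, so I'm handing in.

```bash
python3 -c "
from plant import *
print(finish_job())"
```

```text
the job is handed in; nothing more can be done
None
```

The job is handed in: the loose tile was pushed flush against the back batten and snug and square against the corner tile, and the hand finished clear; no verdict came back.

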